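# Find the 12 mm spacer by pinch and seat it against the fixture stop

## Task

The three spacers in the tray look alike but are 9.5, 12 and 14.5 mm thick: find the 12 mm one by pinching them and reading the finger opening. Lower it into the slot of the aluminium nest, foot towards the stop, until it stands on the slot floor, then slide it under the keeper, press it lightly home against the stop for a moment, and let go. Be gentle: do not shift the stop or force anything in the nest; leave the other two spacers standing in the tray, and the jar, screwdriver and carton where they are.

Things in the scene. Friction and masses are not known exactly. Their poses are not given: they have to be found in the camera images.
- tray: Open steel tray, 110 mm (x) by 240 mm (y), walls 16 mm high, floor 4 mm thick, with two dividers into three compartments side by side along its y, centres at y = -78, 0 and +78 mm. One spacer stands in each, its length roughly along the tray's x. Origin: centre of the underside.
- spacer_p: White plastic spacer standing in the tray: 9.5, 12 or 14.5 mm thick, which is not told; else all alike. Upright plate 50 mm long (x -25 to +25), 85 mm high, thickness along y; at its bottom a foot, 14 mm high and as thick as the plate, sticks out 20 mm in +x to the toe at x = +45. Origin: centre of the underside of the 50 mm plate; z up. About 90 g.
- spacer_q: White plastic spacer standing in the tray: 9.5, 12 or 14.5 mm thick, which is not told; else all alike. Upright plate 50 mm long (x -25 to +25), 85 mm high, thickness along y; at its bottom a foot, 14 mm high and as thick as the plate, sticks out 20 mm in +x to the toe at x = +45. Origin: centre of the underside of the 50 mm plate; z up. About 90 g.
- spacer_r: White plastic spacer standing in the tray: 9.5, 12 or 14.5 mm thick, which is not told; else all alike. Upright plate 50 mm long (x -25 to +25), 85 mm high, thickness along y; at its bottom a foot, 14 mm high and as thick as the plate, sticks out 20 mm in +x to the toe at x = +45. Origin: centre of the underside of the 50 mm plate; z up. About 90 g.
- nest: Aluminium fixture fixed to the bench. Origin: slot's centre line, underside of base plate; z up. Base 200 mm (x -90 to +110) by 100 mm, 12 mm thick; its top is the slot floor (z = 12). Slot along x, 13.2 mm wide, between cheeks from x = -65 to +60, up to z = 36; from x = -65 to +34 they carry lips flared 30 degrees up to z = 44, mouth about 21 mm wide.
- slot (a point): Slot floor point where the spacer's origin goes when lowered from above: nest x = -28, y = 0, z = 12 mm; axes as the nest. The spacer's +x (toe) must point along the nest's +x. From there it slides in +x.
- keeper (a point): Centre of the underside of the keeper: a steel bridge across the slot, from nest x = +36 to +50 mm, underside 17 mm above the slot floor (only the foot passes under), top 33 mm above the slot floor. Axes as the nest.
- stop: Steel stop in the slot under and beyond the keeper, on a slide along the nest's x, with a dark thumbscrew on top beyond the keeper. Origin: on its contact face (facing the nest's -x), at the slot floor; same axes as the nest. Its face stands anywhere from x = +44 to +52 mm of the nest. It is held by friction only and gives way at about 16 N.
- jar: Clear jar, 56 mm across, 75 mm high; bystander. Origin: centre of the underside.
- screwdriver: Screwdriver lying on the bench; bystander.
- carton: Cardboard box 70 x 50 x 45 mm; bystander. Origin: centre of the underside.
Mind the look-alikes: they are no part of the job. Leave any green look-alike of the spacer_p alone.

How it is judged:
By the outcome, as a careful person would: the job done as asked, in the order asked, and still so for the second after the job is handed in, with the robot touching nothing.
It also fails if it takes over 67 s, if anything falls off the work surface, if the arm or the gripper's body presses on something with over 40 N, if the wrist force passes 120 N, or if a joint passes its speed limit or range.

## Robot

A 7-joint arm with a two-finger parallel gripper is mounted at the origin on the work surface. World frame = base frame: x ahead of the robot, y to its left, z up, the work surface at z = 0. Lengths are in m, angles in rad, forces in N, time in s.
With the tool pointing down it reaches from about 0.425 to 0.875 m from the base axis. Payload 4.7 kg.
Tool frame: the origin (TCP) lies midway between the tips of the shut fingers; the grasp point (between the pads) lies 19 mm behind it; z points along the fingers, y is the line along which they close (so a half turn about z gives the same grasp; the last joint's range is limited). The gripper opens to 85 mm and grips with 20 to 120 N. Pads are 22 mm wide; open, the fingers measure 114 mm over their backs; the gripper's body (76 mm by 85 mm) begins 54 mm behind the grasp point. The pads swing forward as they close: fully open they stand 13 mm farther back than shut.
Start: joints at [1.276, 0.321, -0.07, 1.45, 0.023, 1.371, -0.057], TCP at [0.198, -0.619, 0.231] pointing down, gripper open.
Joint ranges: [-2.86, 2.86], [-0.3, 2.09], [-1.38, 1.24], [0.06, 2.45], [-1.56, 4.7], [0.09, 2.05], [-2.69, 2.69]. Speed limits (rad/s): [2.57, 2.57, 3.14, 3.14, 3.14, 3.14, 3.14].

## Interface

Orientations are given as [roll, pitch, yaw] about the fixed x, y, z axes, in that order (R = Rz(yaw) Ry(pitch) Rx(roll)).
In Python, from station import state, capture, camera_params, job_done, boxes_of gives the robot as it stands. The module is installed in compiled form; this text tells all that it offers.
- The arm moves only by the tool step_arm, never from a script. Its argument "motion" is text: rows parted by semicolons, each of 7 numbers parted by spaces: the turn, a rotation vector about the tool's x, y, z in rad, then the shift along the tool's x, y, z in m, then the closure, from 0 (fully open) to 1 (shut). In form: wx wy wz tx ty tz grip; .... A call has 1 to 20 rows; each row shifts and turns the commanded pose from where the row before left it, along the tool's axes as they then stand; what a row does not reach is not made up. A row lasts 1/12 s, in which the tool goes at most 41.7 mm and 7.16 degrees, less where a joint would pass 70% of its speed; a pose out of reach is approached as far as the arm can. A call with a gripper value outside its range is refused whole. The fingers move at their own pace and stop on an object; the grip force is fixed at half the most. Time passes only in rows, so rows that do not move let the fingers close. It gives the time, the measured TCP pose, the force, the opening and the grip force at its end, in the units of the state.
- state(): the state, without advancing time (a new reading comes with each control period).
- capture(name): name is "scene" or "top"; returns the picture (420x560x3 uint8, red, green, blue); there is no depth.
- camera_params(name): a dict with "mtx" (3x3 intrinsics, pixels), "camera_from_world" (4x4, takes a point from world to camera coordinates). Camera axes: x right, y down, z forward; pixel columns grow to the right and rows downward; lengths in m; the calibration is good to about 2 mm. A picture is of the moment at which its call begins. camera_params takes no time and is no camera call.
- job_done(): hands the job in; it is judged then, once.
Trained networks look in the newest picture that a camera, given by its name, has taken for a name from the list of things; names that differ only in an ending like _2 or _b are one class to them, and where a whole thing is asked for, a point or a joint stands for the part that bears it (a point fixed in the world has none). Each returns a list of dicts, best first, with "score" (0 to 1); they miss things now and then, are a little off and sometimes report something else, mostly with a low value. They report only what shows in the picture. A call takes as long as a camera call. They do not tell look-alikes from the thing itself.
- boxes_of(camera, thing): "centre" ([column, row] in pixels, amid what is visible of it).
The state is a dict: "time": time; "joint_positions": joint angles; "joint_velocities": joint speeds; "joint_torque": joint torques, N m; "position": TCP position; "ee_rot": TCP orientation; "force": force on the tool from outside, world axes, zero at the start; "moment": the same for the moment, N m; "finger_gap": finger opening in m; "grasp_force": force on a finger pad.
Only numpy, scipy, OpenCV 4.12 (cv2) and the standard library are available. Lean on these libraries where they do the work, as an engineer would, in place of code of your own. Each camera call takes 0.05 s, during which the arm holds its last target. There are 200 camera calls.

## Working session

There is one attempt and no reset: what is moved stays moved. The work goes in short steps, Python scripts to look and compute and a tool call to move; the robot and the scene stay as the last step left them, time stands still between calls to the robot, and variables do not carry over. Pictures are saved under pics/ and viewed, at most 10 in all, crops included, and the job is handed in when it is done.

Besides the shell and the picture viewer there is one more tool, called after "Call:" by a JSON object that holds its "api" and its "payload". step_arm: Moves the arm, as the interface text tells. Its arguments: {"type":"object","properties":{"motion":{"type":"string"}},"required":["motion"]}

```bash
mkdir -p pics; python3 - <<'E'
from station import *
import cv2
for c in("scene","top"):
    im=capture(c); cv2.imwrite(f"pics/{c}0.png",im[:,:,::-1])
    p=camera_params(c); print(c,p["mtx"].tolist(),p["camera_from_world"].round(4).tolist())
    for t in("tray","spacer_p","nest","stop","keeper","slot","jar","screwdriver","carton"):
        print(t,[(b["centre"],round(b["score"],2)) for b in boxes_of(c,t)])
s=state();print(s)
E
```

```text
scene [[526.8998860915494, 0.0, 281.2715347005161], [0.0, 526.8998860915494, 201.25571497082822], [0.0, 0.0, 1.0]] [[0.4652, 0.8852, 0.0055, -0.3121], [0.7658, -0.3994, -0.5041, -0.36], [-0.444, 0.2387, -0.8637, 1.5844], [0.0, 0.0, 0.0, 1.0]]
tray [([335.3, 197.4], 0.66)]
spacer_p [([310.1, 134.2], 0.9), ([339.1, 181.3], 0.83), ([311.4, 189.4], 0.78), ([390.1, 139.1], 0.71), ([367.6, 178.8], 0.67), ([192.5, 260.1], 0.6)]
nest [([188.3, 261.2], 0.73)]
stop [([210.8, 274.4], 0.48)]
keeper [([190.2, 258.7], 0.91)]
slot [([190.2, 260.2], 0.72)]
jar [([250.6, 200.4], 0.64)]
screwdriver [([284.5, 272.8], 0.83), ([310.3, 190.1], 0.64)]
carton [([229.0, 170.5], 0.64)]
top [[411.13579200912574, 0.0, 283.9707201134725], [0.0, 411.13579200912574, 201.0645336686002], [0.0, 0.0, 1.0]] [[-0.0258, -0.9996, -0.0131, 0.0717], [-0.9989, 0.0263, -0.0389, 0.5443], [0.0392, 0.0121, -0.9992, 0.9498], [0.0, 0.0, 0.0, 1.0]]
tray [([220.4, 196.5], 0.91), ([388.5, 194.4], 0.68), ([311.7, 136.9], 0.28)]
spacer_p [([203.8, 284.0], 0.76), ([244.5, 205.8], 0.72), ([118.2, 230.4], 0.7), ([175.2, 191.9], 0.67), ([2
[... 307 characters left out ...]
.27610884,  0.32096597, -0.0700909 ,  1.45048876,  0.02260545,
        1.37081691, -0.05687696]), 'joint_velocities': array([-8.04740329e-04, -5.43443670e-05,  6.91593591e-04,  5.99978848e-04,
        4.10774986e-04, -3.85192421e-04,  4.56346247e-04]), 'joint_torque': array([-7.51262928e-05, -4.93391097e+01, -3.81149948e-01, -3.14577591e+01,
        1.33384849e-02,  1.30186934e-03, -6.43861124e-07]), 'position': array([ 0.19751228, -0.61928476,  0.23137623]), 'ee_rot': array([3.14148374e+00, 5.30204374e-05, 3.08821741e-01]), 'force': array([-0.26100689,  0.34376986,  0.39734153]), 'moment': array([ 0.03220142,  0.0060989 , -0.0108966 ]), 'grasp_force': 0.0, 'finger_gap': 0.08570997133066538}
```

View pics/scene0.png

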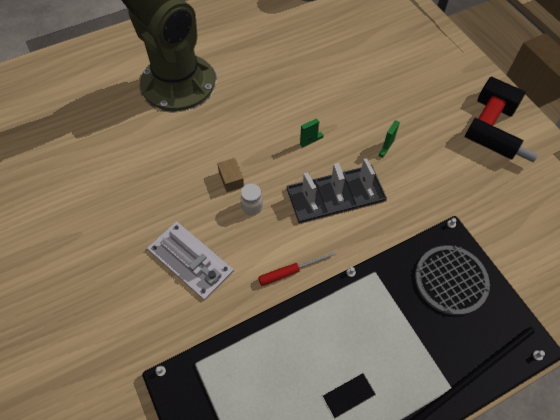

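View pics/top0.png

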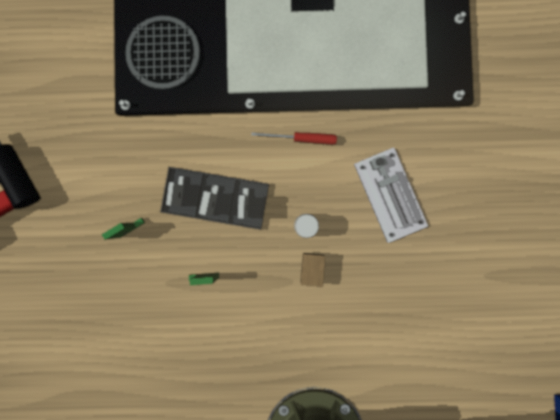

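The pictures show the nest at top-cam (392,195) with its thumbscrew at the far end (383,160), and the tray at (215,197) with three white spacers. The green look-alikes are at (202,280) and (123,230). I'll zoom in on the nest and tray.

```bash
python3 - <<'E'
import cv2,numpy as np
t=cv2.imread("pics/top0.png");s=cv2.imread("pics/scene0.png")
def c(i,x,y,w,h,f): return cv2.resize(i[y:y+h,x:x+w],None,fx=f,fy=f,interpolation=cv2.INTER_CUBIC)
# top: tray at (155,155) x7 ; nest (345,140) x5.7
cv2.imwrite("pics/tray.png",np.vstack([c(t,156,160,120,72,6)[:, :720],c(s,280,150,120,28*0+75,6)])[:600*2] if 0 else c(t,156,160,120,75,6.6))
cv2.imwrite("pics/nest.png",np.hstack([c(t,350,143,84,105,5),c(s,144,218,76*0+76,105,5)]))
cv2.imwrite("pics/trays.png",c(s,280,150,114,80,7))
E
```

```text
(no output)
```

View pics/tray.png

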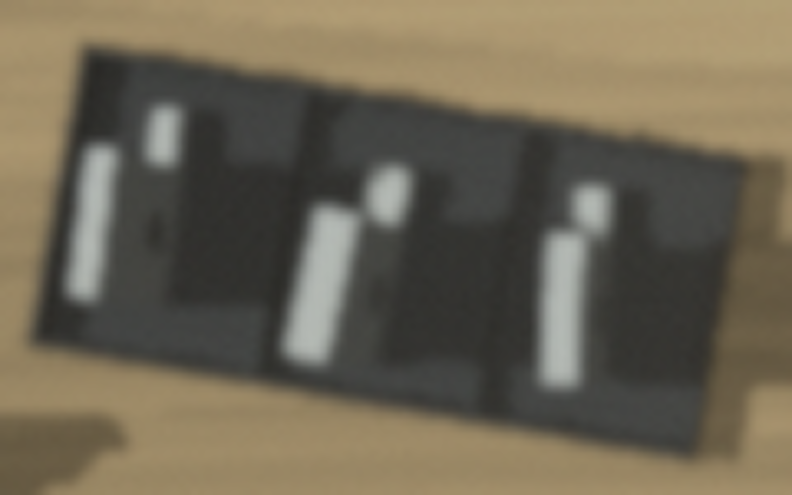

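View pics/nest.png

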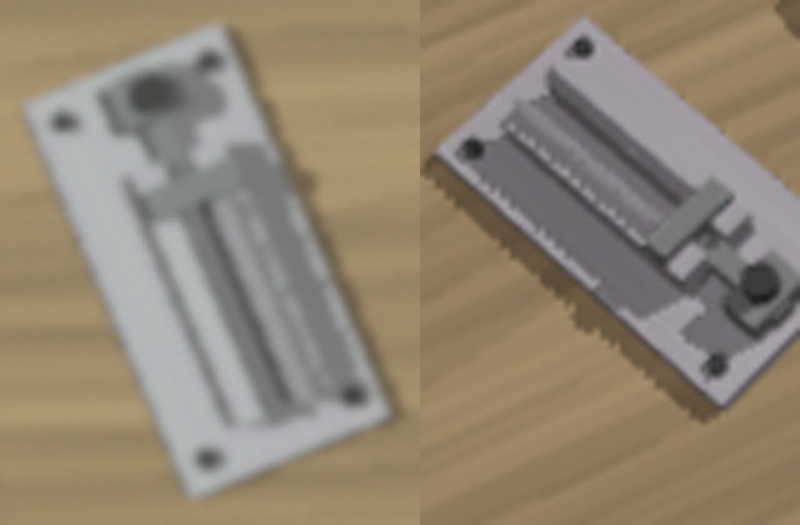

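View pics/trays.png

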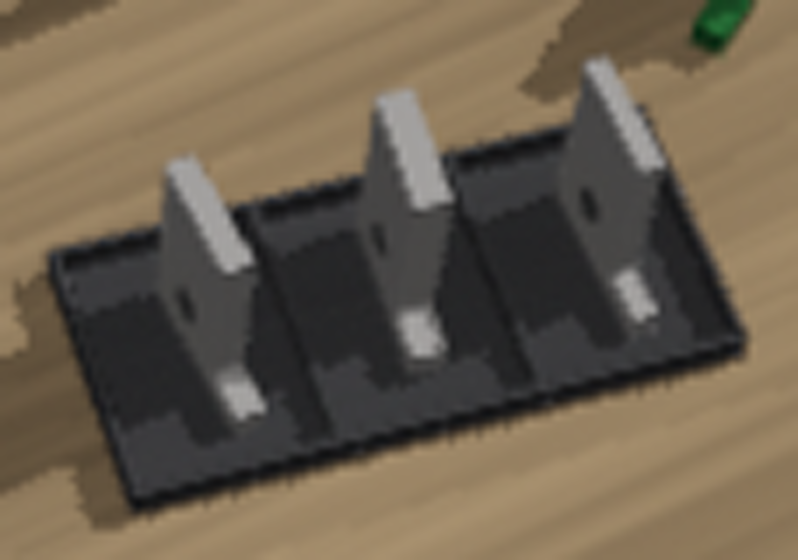

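The spacers show clearly as top faces plus toes, with the middle one looking thickest, and the nest's corners are clear. Next I fit the poses from these pixels in both cameras.

```bash
cat > h.py <<'E'
from station import *
import numpy as np
from scipy.optimize import least_squares
P={c:camera_params(c) for c in("scene","top")}
def proj(c,X):
    X=np.c_[np.atleast_2d(X),np.ones(len(np.atleast_2d(X)))]
    q=(P[c]["camera_from_world"]@X.T)[:3]; u=P[c]["mtx"]@q; return (u[:2]/u[2]).T
def un(pts,f,off): return (np.array(pts,float)+.5)/f-.5+np.array(off)
def fit(obs,x0):
    def w(p,L):
        L=np.array(L,float)/1000;c,s=np.cos(p[2]),np.sin(p[2])
        return np.c_[p[0]+c*L[:,0]-s*L[:,1],p[1]+s*L[:,0]+c*L[:,1],L[:,2]]
    r=least_squares(lambda p:np.concatenate([(proj(c,w(p,L))-uv).ravel() for c,L,uv in obs]),x0,x_scale=[.01,.01,.1])
    return r.x,np.round(r.fun,1)
E
python3 - <<'E'
from h import *
N=fit([("top",[(110,50,12),(110,-50,12),(-90,-50,12),(-90,50,12)],un([(24,103),(225,25),(397,412),(190,498)],5,(350,143))),
("scene",[(-90,50,12),(-90,-50,12),(110,-50,12)],un([(165,15),(17,150),(305,408)],5,(144,218)))],[.55,-.18,.3])
print("nest",N)
L=[(25,0,89),(-25,0,89),(45,0,18)]
T={"A":[(100,146),(82,300),(167,105)],"B":[(335,207),(306,360),(393,166)],"C":[(562,233),(560,387),(593,185)]}
S={"A":[(650,165),(597,62),(643,318)],"B":[(433,203),(395,95),(427,354)],"C":[(236,268),(184,160),(248,412)]}
for k in"ABC":
    print(k,fit([("top",L,un(T[k],6.6,(156,160))),("scene",L,un(S[k],7,(280,150)))],[.55,.2,0]))
    print(fit([("top",L,un(T[k],6.6,(156,160)))],[.55,.2,0])[0],fit([("scene",L,un(S[k],7,(280,150)))],[.55,.2,0])[0])
for n in("jar","carton"):
    pass
print(state()["time"])
E
```

```text
nest (array([ 0.54711878, -0.19593111,  0.37068951]), array([ 0. , -0.6, -0.8, -1.5, -0.9,  0.1,  0.7, -0.4, -0.5, -0.6, -0.7,
       -0.6, -0.8, -1. ]))
A (array([ 0.56739133,  0.30253409, -0.15037704]), array([ 0.5, -0.4,  0.1, -0.8,  0.2, -0.1,  0.3, -0.2, -0.2, -1.1,  0.2,
       -0.9]))
[ 0.56639478  0.30307732 -0.14063618] [ 0.56923487  0.30133107 -0.16343414]
B (array([ 0.54530532,  0.2276122 , -0.24598598]), array([ 0.8, -0.2, -0. , -0.7,  0. , -0.4,  0.1, -0.4, -0.3, -1.1,  0.3,
       -0.7]))
[ 0.54426793  0.2280517  -0.23350891] [ 0.54717774  0.2266484  -0.26266834]
C (array([ 0.53509703,  0.14945217, -0.08159407]), array([ 0.8, -0.6, -0.3, -0.8,  0.2, -0.3,  0.3, -0.8, -0.6, -1.1,  0.3,
       -0.6]))
[ 0.53385425  0.14975008 -0.05933146] [ 0.53726147  0.14874996 -0.11200267]
1.0
```

Call:
{"api": "step_arm", "payload": {"motion": "0 0 0.103 0 0 0 0.4; 0 0 0.103 0 0 0 0.4; 0 0 0.103 0 0 0 0.4; 0 0 0 0.028 -0.026 0 0.4; 0 0 0 0.028 -0.026 0 0.4; 0 0 0 0.028 -0.026 0 0.4; 0 0 0 0.028 -0.026 0 0.4; 0 0 0 0.028 -0.026 0 0.4; 0 0 0 0.028 -0.026 0 0.4; 0 0 0 0.028 -0.026 0 0.4; 0 0 0 0.028 -0.026 0 0.4; 0 0 0 0.028 -0.026 0 0.4; 0 0 0 0.028 -0.026 0 0.4; 0 0 0 0.028 -0.026 0 0.4; 0 0 0 0.028 -0.026 0 0.4; 0 0 0 0 -0.036 0 0.4; 0 0 0 0 -0.036 0 0.4; 0 0 0 0 -0.036 0 0.4; 0 0 0 0 -0.036 0 0.4; 0 0 0 0 -0.036 0 0.4"}}

```text
time: 2.67
position: [0.5334, -0.1256, 0.2314]
ee_rot: [3.141, -0.0, -0.0]
force: [0.6, 0.3, 1.4]
finger_gap: 0.0513
grasp_force: 0.0
```

Call:
{"api": "step_arm", "payload": {"motion": "0 0 0 0 -0.035 0 0.4; 0 0 0 0 -0.035 0 0.4; 0 0 0 0 -0.035 0 0.4; 0 0 0 0 -0.035 0 0.4; 0 0 0 0 -0.035 0 0.4; 0 0 0 0 -0.035 0 0.4; 0 0 0 0.001 -0.035 0 0.4; 0 0 0 0.001 -0.0315 0 0.4; 0 0 0.08 0 0 0 0.4; 0 0 0 0 0 0.03 0.4; 0 0 0 0 0 0.03 0.4; 0 0 0 0 0 0.03 0.4; 0 0 0 0 0 0.03 0.4; 0 0 0 0 0 0.03 0.4; 0 0 0 0 0 0.03 0.4; 0 0 0 0 0 0 0.4"}}

```text
time: 4.0
position: [0.5312, 0.1476, 0.0456]
ee_rot: [3.139, 0.01, -0.08]
force: [-1.2, -0.7, 0.2]
finger_gap: 0.0513
grasp_force: 0.0
```

```bash
python3 - <<'E'
from h import *
import cv2
a=capture("scene");b=capture("top")
r=lambda i,x,y,w,h,f:cv2.resize(i[y:y+h,x:x+w],None,fx=f,fy=f,interpolation=cv2.INTER_CUBIC)
cv2.imwrite("pics/g1.png",np.hstack([r(a,280,130,110,120,3.6),r(b,150,150,110,120,3.6)])[:,:,::-1])
print(state()["time"])
E
```

```text
4.1
```

View pics/g1.png

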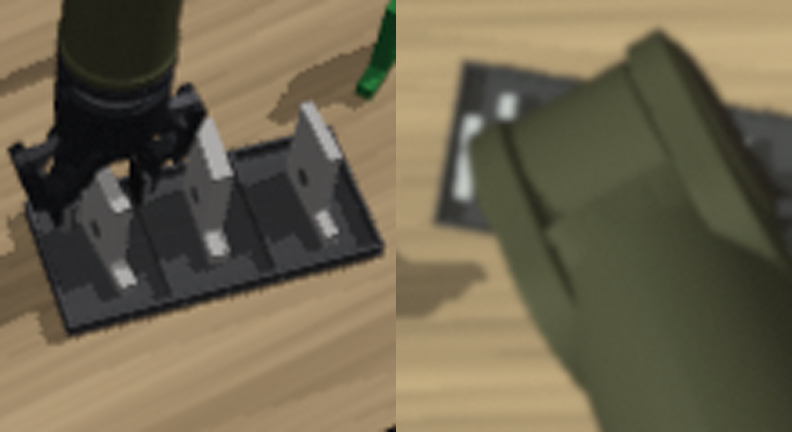

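The gripper straddles spacer C (scene crop, 110,220), clear of B, so I close on it.

Call:
{"api": "step_arm", "payload": {"motion": "0 0 0 0 0 0 0.5; 0 0 0 0 0 0 0.6; 0 0 0 0 0 0 0.7; 0 0 0 0 0 0 0.75; 0 0 0 0 0 0 0.8; 0 0 0 0 0 0 0.85; 0 0 0 0 0 0 0.9; 0 0 0 0 0 0 1; 0 0 0 0 0 0 1; 0 0 0 0 0 0 1; 0 0 0 0 0 0 1; 0 0 0 0 0 0 1"}}

```text
time: 5.1
position: [0.5361, 0.1492, 0.0518]
ee_rot: [3.142, -0.001, -0.08]
force: [-1.5, -0.4, 5.8]
finger_gap: 0.0115
grasp_force: 59.0
```

Call:
{"api": "step_arm", "payload": {"motion": "0 0 0 0 0 -0.004 1; 0 0 0 0 0 -0.012 1; 0 0 0 0 0 -0.025 1; 0 0 0 0 0 -0.025 1; 0 0 0 0 0 -0.025 1; 0 0 0 0 0 -0.025 1; 0 0 0 0 0 -0.02 1; 0 0 0 0 0 0 1; 0 0 0 0 0 0 1"}}

```text
time: 5.85
position: [0.5362, 0.1494, 0.1886]
ee_rot: [-3.141, -0.002, -0.08]
force: [-0.3, 0.9, -1.9]
finger_gap: 0.0106
grasp_force: 58.4
```

```bash
python3 - <<'E'
from h import *
for i in range(4):
    a=capture("scene");s=state();print(s["finger_gap"],s["force"].round(2),s["moment"].round(3),s["position"].round(4),s["ee_rot"].round(4))
import cv2
cv2.imwrite("pics/g2.png",cv2.resize(a[100:220,270:400],None,fx=6,fy=5,interpolation=cv2.INTER_CUBIC)[:,:,::-1])
E
```

```text
0.011173809946210643 [-0.16 -0.12 -2.3 ] [ 0.021 -0.037  0.047] [0.5353 0.149  0.1871] [ 3.1412e+00  3.0000e-04 -8.0100e-02]
0.011423918738240559 [-0.16 -0.13 -1.35] [ 0.008  0.026 -0.046] [0.5349 0.1488 0.1862] [ 3.1408e+00  1.8000e-03 -8.0200e-02]
0.011280802842378408 [-0.25  0.09 -1.11] [-0.019  0.004 -0.017] [0.5346 0.1488 0.1858] [ 3.1407e+00  2.6000e-03 -8.0100e-02]
0.011364940531594194 [ 0.01 -0.56 -0.8 ] [ 0.036  0.004 -0.012] [0.5347 0.1488 0.1857] [ 3.1408e+00  2.8000e-03 -8.0100e-02]
```

View pics/g2.png

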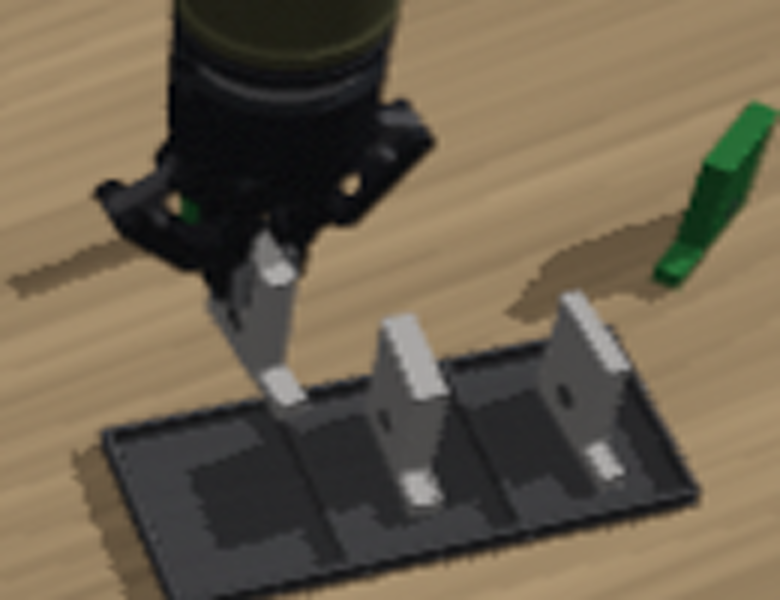

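Spacer C is held upright and clear of the tray (toe at about 283,385 in the crop). A gap near 11.3 mm is not decisive, so I put C back and compare with the others.

Call:
{"api": "step_arm", "payload": {"motion": "0 0 0 0 0 0.02 1; 0 0 0 0 0 0.03 1; 0 0 0 0 0 0.03 1; 0 0 0 0 0 0.03 1; 0 0 0 0 0 0.015 1; 0 0 0 0 0 0.005 1; 0 0 0 0 0 0.003 1; 0 0 0 0 0 0.002 1; 0 0 0 0 0 0 1; 0 0 0 0 0 0 1; 0 0 0 0 0 0 0.85; 0 0 0 0 0 0 0.7; 0 0 0 0 0 0 0.4; 0 0 0 0 0 0 0.4; 0 0 0 0 0 0 0.4; 0 0 0 0 0 0 0.4"}}

```text
time: 7.38
position: [0.5358, 0.1492, 0.0524]
ee_rot: [3.142, -0.0, -0.08]
force: [0.3, -0.0, 0.1]
finger_gap: 0.0512
grasp_force: 0.0
```

Call:
{"api": "step_arm", "payload": {"motion": "0 0 0 0 0 -0.02 0.4; 0 0 0 0 0 -0.035 0.4; 0 0 0 0 0 -0.035 0.4; 0 0 0 0 0 -0.01 0.4; 0 0 0 0.0038 -0.0311 0 0.4; 0 0 0 0.0038 -0.0311 0 0.4; 0 0 0 0.0038 -0.0311 0 0.4; 0 0 0 0.0038 -0.0311 0 0.4; 0 0 0 0.0038 -0.0311 0 0.4; 0 0 0.07 0 0 0 0.4; 0 0 0 0 0 0.03 0.4; 0 0 0 0 0 0.03 0.4; 0 0 0 0 0 0.025 0.4; 0 0 0 0 0 0.015 0.4; 0 0 0 0 0 0 0.5; 0 0 0 0 0 0 0.6; 0 0 0 0 0 0 0.7; 0 0 0 0 0 0 0.75; 0 0 0 0 0 0 0.8; 0 0 0 0 0 0 0.85"}}

```text
time: 9.05
position: [0.5678, 0.303, 0.0536]
ee_rot: [-3.141, -0.002, -0.15]
force: [-0.7, -0.4, 0.6]
finger_gap: 0.0127
grasp_force: 0.0
```

Call:
{"api": "step_arm", "payload": {"motion": "0 0 0 0 0 0 0.9; 0 0 0 0 0 0 1; 0 0 0 0 0 0 1; 0 0 0 0 0 0 1; 0 0 0 0 0 0 1"}}

```text
time: 9.47
position: [0.5678, 0.3029, 0.0535]
ee_rot: [-3.141, -0.002, -0.15]
force: [0.0, -0.4, 5.5]
finger_gap: 0.0085
grasp_force: 59.1
```

```bash
python3 - <<'E'
from h import *
g=[]
for i in range(6):
    a=capture("scene");s=state();g.append(s["finger_gap"])
print(np.round(np.array(g)*1000,2),np.mean(g),s["force"],s["grasp_force"],s["position"],s["ee_rot"])
E
```

```text
[8.89 8.76 8.95 8.61 9.15 9.11] 0.008911765622850605 [-0.65458838 -0.64528979  5.15082891] 59.15195882320404 [0.56777605 0.30296256 0.05351189] [-3.14087111e+00 -1.63451706e-03 -1.50290543e-01]
```

A reads 8.9 mm, which makes it the 9.5 mm spacer. C at 11.3 mm is therefore the 12 mm one. I release A and go back to C.

Call:
{"api": "step_arm", "payload": {"motion": "0 0 0 0 0 0 0.85; 0 0 0 0 0 0 0.7; 0 0 0 0 0 0 0.4; 0 0 0 0 0 0 0.4; 0 0 0 0 0 0 0.4; 0 0 0 0 0 -0.02 0.4; 0 0 0 0 0 -0.035 0.4; 0 0 0 0 0 -0.035 0.4; 0 0 -0.07 0 0 -0.01 0.4; 0 0 0 -0.0038 0.0311 0 0.4; 0 0 0 -0.0038 0.0311 0 0.4; 0 0 0 -0.0038 0.0311 0 0.4; 0 0 0 -0.0038 0.0311 0 0.4; 0 0 0 -0.0038 0.0311 0 0.4; 0 0 0 0 0 0 0.4; 0 0 0 0 0 0.03 0.4; 0 0 0 0 0 0.03 0.4; 0 0 0 0 0 0.025 0.4; 0 0 0 0 0 0.015 0.4; 0 0 0 0 0 0 0.4"}}

```text
time: 11.43
position: [0.5327, 0.1484, 0.0486]
ee_rot: [3.14, 0.007, -0.08]
force: [-1.2, -0.7, 0.4]
finger_gap: 0.0511
grasp_force: 0.0
```

Call:
{"api": "step_arm", "payload": {"motion": "0 0 0 0 0 0 0.5; 0 0 0 0 0 0 0.6; 0 0 0 0 0 0 0.7; 0 0 0 0 0 0 0.75; 0 0 0 0 0 0 0.8; 0 0 0 0 0 0 0.85; 0 0 0 0 0 0 0.9; 0 0 0 0 0 0 1; 0 0 0 0 0 0 1; 0 0 0 0 0 0 1; 0 0 0 0 0 0 1; 0 0 0 0 0 -0.005 1; 0 0 0 0 0 -0.015 1; 0 0 0 0 0 -0.025 1; 0 0 0 0 0 -0.025 1; 0 0 0 0 0 -0.025 1; 0 0 0 0 0 -0.025 1; 0 0 0 0 0 -0.015 1; 0 0 0 0 0 0 1; 0 0 0 0 0 0 1"}}

```text
time: 13.1
position: [0.5357, 0.1491, 0.1872]
ee_rot: [3.141, -0.001, -0.08]
force: [0.1, -0.3, -1.9]
finger_gap: 0.011
grasp_force: 58.4
```

```bash
python3 - <<'E'
from h import *
g=[]
for i in range(4):
    a=capture("scene");s=state();g.append(s["finger_gap"])
print(np.mean(g),s["force"],s["grasp_force"],s["position"],s["ee_rot"],s["time"],s["joint_positions"])
E
```

```text
0.01115726901124816 [-0.34308878 -0.27062717 -2.22330302] 58.365304470062256 [0.53460793 0.14873971 0.18541566] [ 3.14077573e+00  3.13797119e-03 -8.02110881e-02] 13.3 [ 0.26009485  0.20219261 -0.64871352  1.73080266  0.12731604  1.25447739
 -2.0699298 ]
```

```bash
cat > nest.py <<'E'
from h import *
import cv2
from scipy.ndimage import map_coordinates
C=np.array([(110,50),(110,-50),(-90,-50),(-90,50)])/1000.
def W(p,L,z=.012):
    c,s=np.cos(p[2]),np.sin(p[2]);return np.c_[p[0]+c*L[:,0]-s*L[:,1],p[1]+s*L[:,0]+c*L[:,1],np.full(len(L),z)]
def edges(p,cams):
    out=[]
    for cam in cams:
        g=cv2.imread(f"pics/{cam}0.png").astype(float); g=g[:,:,0]  # blue: wood dark, alu bright
        for k in range(4):
            t=np.linspace(.1,.9,33)[:,None]; L=C[k]*(1-t)+C[(k+1)%4]*t
            uv=proj(cam,W(p,L)); d=uv[-1]-uv[0]; n=np.array([-d[1],d[0]])/np.hypot(*d)
            if n@(uv.mean(0)-proj(cam,W(p,C)).mean(0))<0:n=-n
            r=np.arange(-4,4.01,.1); q=uv[:,None]+n*r[None,:,None]
            prof=map_coordinates(g,[q[...,1],q[...,0]],order=1)
            gr=-np.gradient(cv2.GaussianBlur(prof,(0,0),6),axis=1)[:, 5:-5]
            i=gr.argmax(1); ok=gr.max(1)>.4*np.median(gr.max(1))
            o=r[5:-5][i]; ok&=abs(o-np.median(o[ok]))<.8
            out.append((cam,k,L[ok],uv[ok]+n*o[ok,None],n,np.median(o[ok]),o[ok].std()))
    return out
for cams in(["top"],["scene"],["top","scene"]):
    p=np.array([.5471,-.1959,.3707])
    for it in range(4):
        E=edges(p,cams)
        f=lambda p:np.concatenate([(proj(c,W(p,L))-uv)@n/np.sqrt(len(L)) for c,k,L,uv,n,_,_ in E])
        p=least_squares(f,p,x_scale=[.01,.01,.1],loss="soft_l1").x
    print(cams,p.round(4),[(c[0],k,round(m,2),round(s,2),len(L)) for c,k,L,_,_,m,s in E])
E
python3 nest.py
```

```text
['top'] [ 0.5457 -0.1949  0.3715] [('t', 0, np.float64(0.0), np.float64(0.04), 33), ('t', 1, np.float64(0.2), np.float64(0.05), 33), ('t', 2, np.float64(0.0), np.float64(0.04), 33), ('t', 3, np.float64(0.2), np.float64(0.04), 33)]
['scene'] [ 0.5485 -0.1966  0.371 ] [('s', 0, np.float64(-0.1), np.float64(0.0), 33), ('s', 1, np.float64(0.0), np.float64(0.04), 33), ('s', 2, np.float64(-0.1), np.float64(0.0), 33), ('s', 3, np.float64(0.0), np.float64(0.0), 33)]
['top', 'scene'] [ 0.547  -0.1958  0.3717] [('t', 0, np.float64(-0.4), np.float64(0.03), 33), ('t', 1, np.float64(-0.3), np.float64(0.08), 33), ('t', 2, np.float64(0.3), np.float64(0.05), 33), ('t', 3, np.float64(0.7), np.float64(0.03), 33), ('s', 0, np.float64(0.4), np.float64(0.03), 33), ('s', 1, np.float64(0.6), np.float64(0.04), 33), ('s', 2, np.float64(-0.5), np.float64(0.0), 33), ('s', 3, np.float64(-0.5), np.float64(0.05), 33)]
```

Call:
{"api": "step_arm", "payload": {"motion": "0 0 -0.1128 0 0 0 1; 0 0 -0.1128 0 0 0 1; 0 0 -0.1128 0 0 0 1; 0 0 -0.1129 0 0 0 1; 0 0 0 -0.0142 0.0326 0 1; 0 0 0 -0.0142 0.0326 0 1; 0 0 0 -0.0142 0.0326 0 1; 0 0 0 -0.0142 0.0326 0 1; 0 0 0 -0.0142 0.0326 0 1; 0 0 0 -0.0142 0.0326 0 1; 0 0 0 -0.0142 0.0326 0 1; 0 0 0 -0.0142 0.0326 0 1; 0 0 0 -0.0142 0.0326 0 1; 0 0 0 -0.0141 0.0323 0 1; 0 0 0 0 0 0.03 1; 0 0 0 0 0 0.03 1; 0 0 0 0 0 0 1; 0 0 0 0 0 0 1; 0 0 0 0 0 0 1; 0 0 0 0 0 0 1"}}

```text
time: 14.97
position: [0.5229, -0.2055, 0.1291]
ee_rot: [3.14, -0.002, 0.372]
force: [-0.0, -0.2, -0.7]
finger_gap: 0.0113
grasp_force: 58.7
```

```bash
python3 - <<'E'
from h import *
import cv2
a=capture("scene");b=capture("top")
r=lambda i,x,y,w,h,f:cv2.resize(i[y:y+h,x:x+w],None,fx=f,fy=f,interpolation=cv2.INTER_CUBIC)
cv2.imwrite("pics/n1.png",r(a,130,170,110,130,4.6)[:,:,::-1])
s=state();print(s["position"],s["ee_rot"],s["force"],s["moment"],s["time"])
# predicted spacer top-edge and toe pixels in the crop for TCP pose
x,y,z=s["position"];yw=s["ee_rot"][2];b=z-.0485
c,sn=np.cos(yw),np.sin(yw)
L=np.array([(25,0,85),(-25,0,85),(45,0,14),(45,0,0),(25,0,14)])/1000
X=np.c_[x+c*L[:,0],y+sn*L[:,0],b+L[:,2]]
print(((proj("scene",X)-[130,170]+.5)*4.6-.5).round(0).tolist())
E
```

```text
[ 0.5227799  -0.20575058  0.12912721] [ 3.13927938e+00 -1.99827669e-03  3.71973299e-01] [ 0.50271622 -0.56257856 -1.36365693] [-0.00815302  0.02111284 -0.01011605] 15.0667
[[211.0, 257.0], [140.0, 197.0], [263.0, 347.0], [267.0, 359.0], [235.0, 323.0]]
```

View pics/n1.png

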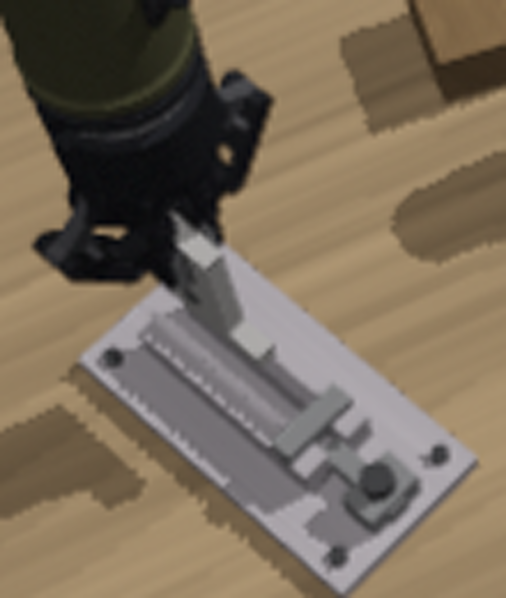

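Held spacer hovers above the slot, toe at about (262,353) pointing to the keeper at (315,420). Compared with the projection, it sits about 1 mm to the -y side of the slot. I shift it and descend.

Call:
{"api": "step_arm", "payload": {"motion": "0 0 0 0 -0.0009 0.012 1; 0 0 0 0 0 0.012 1; 0 0 0 0 0 0.01 1; 0 0 0 0 0 0.004 1; 0 0 0 0 0 0 1; 0 0 0 0 0 0 1"}}

```text
time: 15.57
position: [0.5209, -0.2048, 0.0887]
ee_rot: [-3.141, 0.001, 0.371]
force: [-0.7, 0.4, -0.7]
finger_gap: 0.0112
grasp_force: 58.8
```

Call:
{"api": "step_arm", "payload": {"motion": "0 0 0 0 0 0.002 1; 0 0 0 0 0 0.002 1; 0 0 0 0 0 0.002 1; 0 0 0 0 0 0 1"}}

```text
time: 15.9
position: [0.5218, -0.2052, 0.0847]
ee_rot: [3.14, -0.001, 0.371]
force: [-1.8, -0.1, 5.3]
finger_gap: 0.0116
grasp_force: 59.8
```

Call:
{"api": "step_arm", "payload": {"motion": "0 0 0 0 0 0.001 1; 0 0 0 0 0 0.001 1; 0 0 0 0 0 0.001 1; 0 0 0 0 0 0 1"}}

```text
time: 16.23
position: [0.5214, -0.2056, 0.0801]
ee_rot: [3.141, -0.0, 0.371]
force: [1.5, -2.1, -2.6]
finger_gap: 0.0115
grasp_force: 58.7
```

Call:
{"api": "step_arm", "payload": {"motion": "0 0 0 0 0.0005 0 1; 0 0 0 0 0 0.001 1; 0 0 0 0 0 0.001 1; 0 0 0 0 0 0 1"}}

```text
time: 16.57
position: [0.5213, -0.2057, 0.078]
ee_rot: [3.141, 0.0, 0.371]
force: [1.5, -1.6, -1.4]
finger_gap: 0.0112
grasp_force: 58.7
```

```bash
cat > f.py <<'E'
from h import *
F=[];M=[]
for i in range(4):
    capture("top");s=state();F.append(s["force"]);M.append(s["moment"])
yw=s["ee_rot"][2];c,sn=np.cos(yw),np.sin(yw);f=np.mean(F,0)
print("F nest",round(c*f[0]+sn*f[1],2),round(-sn*f[0]+c*f[1],2),round(f[2],2),"M",np.mean(M,0).round(3),s["position"].round(4),s["ee_rot"].round(4),round(s["time"],2))
E
python3 f.py
```

```text
F nest 0.29 -2.35 -2.09 M [-0.546 -0.283  0.02 ] [ 0.5213 -0.2056  0.0782] [3.1414e+00 2.0000e-04 3.7100e-01] 16.77
```

Call:
{"api": "step_arm", "payload": {"motion": "0 0 0 0 0.0007 0 1; 0 0 0 0 0 0.002 1; 0 0 0 0 0 0.002 1; 0 0 0 0 0 0 1"}}

```text
time: 17.1
position: [0.5214, -0.2058, 0.0738]
ee_rot: [-3.141, 0.0, 0.371]
force: [-0.6, -0.5, -1.3]
finger_gap: 0.0112
grasp_force: 58.8
```

```bash
python3 f.py
```

```text
F nest 0.15 -0.07 -1.55 M [-0.029 -0.022 -0.024] [ 0.5214 -0.2058  0.0742] [-3.141e+00  4.000e-04  3.712e-01] 17.3
```

The lateral force is gone, so I continue down towards the floor.

Call:
{"api": "step_arm", "payload": {"motion": "0 0 0 0 0 0.002 1; 0 0 0 0 0 0.002 1; 0 0 0 0 0 0.002 1; 0 0 0 0 0 0.002 1; 0 0 0 0 0 0.002 1; 0 0 0 0 0 0 1; 0 0 0 0 0 0 1"}}

```text
time: 17.88
position: [0.5216, -0.2061, 0.0641]
ee_rot: [-3.141, 0.0, 0.371]
force: [0.5, 0.6, -0.5]
finger_gap: 0.0112
grasp_force: 58.8
```

Call:
{"api": "step_arm", "payload": {"motion": "0 0 0 0 0 0.001 1; 0 0 0 0 0 0.001 1; 0 0 0 0 0 0 1; 0 0 0 0 0 0 1"}}

```text
time: 18.22
position: [0.5216, -0.2061, 0.0623]
ee_rot: [3.142, 0.0, 0.371]
force: [-0.8, 0.3, -0.5]
finger_gap: 0.0112
grasp_force: 58.8
```

Call:
{"api": "step_arm", "payload": {"motion": "0 0 0 0 0 0.001 1; 0 0 0 0 0 0 1; 0 0 0 0 0 0 1"}}

```text
time: 18.47
position: [0.5216, -0.2061, 0.0613]
ee_rot: [3.142, 0.0, 0.371]
force: [-0.4, -0.6, -1.7]
finger_gap: 0.0109
grasp_force: 58.8
```

Call:
{"api": "step_arm", "payload": {"motion": "0 0 0 0 0 0.0007 1; 0 0 0 0 0 0 1; 0 0 0 0 0 0 1"}}

```text
time: 18.72
position: [0.5217, -0.2062, 0.0611]
ee_rot: [3.141, 0.0, 0.371]
force: [-1.4, 0.1, 2.6]
finger_gap: 0.0114
grasp_force: 59.4
```

Call:
{"api": "step_arm", "payload": {"motion": "0 0 0 0 0 0.0005 1; 0 0 0 0 0 0 1; 0 0 0 0 0 0 1"}}

```text
time: 18.97
position: [0.5217, -0.2063, 0.061]
ee_rot: [3.141, 0.0, 0.371]
force: [-2.5, 0.3, 7.2]
finger_gap: 0.0113
grasp_force: 60.2
```

Call:
{"api": "step_arm", "payload": {"motion": "0 0 0 0 0 -0.0004 1; 0 0 0 0.001 0 0 1; 0 0 0 0.002 0 0 1; 0 0 0 0.002 0 0 1; 0 0 0 0 0 0 1; 0 0 0 0 0 0 1"}}

```text
time: 19.47
position: [0.5264, -0.205, 0.0611]
ee_rot: [3.14, 0.0, 0.371]
force: [-2.6, -0.8, 5.6]
finger_gap: 0.0113
grasp_force: 59.8
```

```bash
python3 f.py
```

```text
F nest -2.35 0.26 5.58 M [-0.068  0.481  0.021] [ 0.5264 -0.205   0.061 ] [3.1405e+00 1.0000e-04 3.7070e-01] 19.67
```

Call:
{"api": "step_arm", "payload": {"motion": "0 0 0 0 0 -0.0003 1; 0 0 0 0.002 0 0 1; 0 0 0 0.002 0 0 1; 0 0 0 0.002 0 0 1; 0 0 0 0.002 0 0 1; 0 0 0 0.002 0 0 1; 0 0 0 0.002 0 0 1; 0 0 0 0.002 0 0 1; 0 0 0 0.001 0 0 1; 0 0 0 0 0 0 1; 0 0 0 0 0 0 1"}}

```text
time: 20.58
position: [0.5407, -0.199, 0.061]
ee_rot: [3.141, -0.001, 0.371]
force: [-2.0, -0.2, 4.1]
finger_gap: 0.0114
grasp_force: 59.8
```

```bash
python3 f.py
```

```text
F nest -1.38 -0.56 5.06 M [-0.257  0.254 -0.009] [ 0.5407 -0.199   0.061 ] [ 3.1409e+00 -6.0000e-04  3.7120e-01] 20.78
```

Call:
{"api": "step_arm", "payload": {"motion": "0 0 0 0.001 0 -0.0002 1; 0 0 0 0.001 0 0 1; 0 0 0 0.001 0 0 1; 0 0 0 0 0 0 1; 0 0 0 0 0 0 1"}}

```text
time: 21.2
position: [0.5429, -0.1979, 0.0611]
ee_rot: [3.141, 0.001, 0.371]
force: [-3.1, -1.5, 4.7]
finger_gap: 0.0115
grasp_force: 59.8
```

Call:
{"api": "step_arm", "payload": {"motion": "0 0 0 0.0005 0 0 1; 0 0 0 0.0005 0 0 1; 0 0 0 0 0 0 1; 0 0 0 0 0 0 1"}}

```text
time: 21.53
position: [0.5437, -0.1976, 0.0611]
ee_rot: [-3.142, 0.001, 0.371]
force: [-3.4, -1.6, 5.9]
finger_gap: 0.0114
grasp_force: 59.9
```

Call:
{"api": "step_arm", "payload": {"motion": "0 0 0 0.0005 0 0 1; 0 0 0 0.0005 0 0 1; 0 0 0 0 0 0 1; 0 0 0 0 0 0 1"}}

```text
time: 21.87
position: [0.5446, -0.1973, 0.0611]
ee_rot: [3.142, 0.001, 0.371]
force: [-2.2, -1.0, 5.5]
finger_gap: 0.0114
grasp_force: 60.0
```

Call:
{"api": "step_arm", "payload": {"motion": "0 0 0 0.0005 0 -0.0002 1; 0 0 0 0.0005 0 0 1; 0 0 0 0 0 0 1; 0 0 0 0 0 0 1"}}

```text
time: 22.2
position: [0.5458, -0.1966, 0.0611]
ee_rot: [-3.141, 0.0, 0.371]
force: [-1.7, -1.5, 3.8]
finger_gap: 0.0111
grasp_force: 59.7
```

Call:
{"api": "step_arm", "payload": {"motion": "0 0 0 0.0005 0 0 1; 0 0 0 0.0005 0 0 1; 0 0 0 0 0 0 1; 0 0 0 0 0 0 1"}}

```text
time: 22.53
position: [0.5469, -0.1961, 0.0611]
ee_rot: [-3.142, -0.0, 0.371]
force: [-1.0, -1.2, 2.0]
finger_gap: 0.011
grasp_force: 59.6
```

Call:
{"api": "step_arm", "payload": {"motion": "0 0 0 0.0005 0 0 1; 0 0 0 0.0005 0 0 1; 0 0 0 0 0 0 1; 0 0 0 0 0 0 1"}}

```text
time: 22.87
position: [0.5479, -0.1957, 0.0611]
ee_rot: [-3.141, -0.0, 0.371]
force: [-1.7, -0.1, 1.5]
finger_gap: 0.0114
grasp_force: 59.5
```

Now at about 28 mm of slide, with little friction. I keep going in 0.5–1 mm steps.

Call:
{"api": "step_arm", "payload": {"motion": "0 0 0 0.0005 0 0 1; 0 0 0 0.0005 0 0 1; 0 0 0 0 0 0 1; 0 0 0 0 0 0 1"}}

```text
time: 23.2
position: [0.5488, -0.1954, 0.0611]
ee_rot: [-3.141, -0.0, 0.371]
force: [-1.3, -0.8, 0.5]
finger_gap: 0.011
grasp_force: 59.4
```

Call:
{"api": "step_arm", "payload": {"motion": "0 0 0 0.0004 0 0 1; 0 0 0 0.0004 0 0 1; 0 0 0 0 0 0 1; 0 0 0 0 0 0 1"}}

```text
time: 23.53
position: [0.5495, -0.1952, 0.0611]
ee_rot: [-3.142, -0.0, 0.371]
force: [-0.1, -0.5, -0.2]
finger_gap: 0.0112
grasp_force: 59.3
```

Call:
{"api": "step_arm", "payload": {"motion": "0 0 0 0.0004 0 0 1; 0 0 0 0.0004 0 0 1; 0 0 0 0 0 0 1; 0 0 0 0 0 0 1"}}

```text
time: 23.87
position: [0.5503, -0.1949, 0.0611]
ee_rot: [-3.142, -0.0, 0.371]
force: [0.4, -0.6, 0.2]
finger_gap: 0.0111
grasp_force: 59.2
```

Call:
{"api": "step_arm", "payload": {"motion": "0 0 0 0.0004 0 0.0002 1; 0 0 0 0.0004 0 0 1; 0 0 0 0 0 0 1; 0 0 0 0 0 0 1"}}

```text
time: 24.2
position: [0.551, -0.1947, 0.0611]
ee_rot: [3.141, -0.0, 0.371]
force: [-0.9, 0.2, 0.8]
finger_gap: 0.0113
grasp_force: 59.3
```

Call:
{"api": "step_arm", "payload": {"motion": "0 0 0 0.0004 0 0 1; 0 0 0 0.0004 0 0 1; 0 0 0 0 0 0 1; 0 0 0 0 0 0 1"}}

```text
time: 24.53
position: [0.5518, -0.1945, 0.0611]
ee_rot: [3.141, -0.0, 0.371]
force: [-0.6, -1.1, 1.3]
finger_gap: 0.0113
grasp_force: 59.3
```

Call:
{"api": "step_arm", "payload": {"motion": "0 0 0 0.0004 0 0 1; 0 0 0 0.0004 0 0 1; 0 0 0 0 0 0 1; 0 0 0 0 0 0 1"}}

```text
time: 24.87
position: [0.5525, -0.1942, 0.0611]
ee_rot: [3.141, -0.0, 0.371]
force: [-1.7, -0.8, 1.8]
finger_gap: 0.0113
grasp_force: 59.3
```

Call:
{"api": "step_arm", "payload": {"motion": "0 0 0 0.0004 0 0 1; 0 0 0 0.0004 0 0 1; 0 0 0 0 0 0 1; 0 0 0 0 0 0 1"}}

```text
time: 25.2
position: [0.5527, -0.1942, 0.0611]
ee_rot: [3.142, 0.001, 0.371]
force: [-4.5, -0.6, 5.1]
finger_gap: 0.0112
grasp_force: 59.6
```

Call:
{"api": "step_arm", "payload": {"motion": "0 0 0 0.0004 0 0 1; 0 0 0 0.0004 0 0 1; 0 0 0 0 0 0 1; 0 0 0 0 0 0 1"}}

```text
time: 25.53
position: [0.5528, -0.1941, 0.0612]
ee_rot: [-3.141, 0.002, 0.371]
force: [-7.1, -2.1, 7.0]
finger_gap: 0.011
grasp_force: 60.1
```

```bash
python3 f.py
```

```text
F nest -5.89 0.99 6.78 M [-0.253  1.24   0.009] [ 0.5528 -0.1941  0.0611] [-3.1413e+00  2.3000e-03  3.7060e-01] 25.73
```

The toe meets the stop at about 6 N. I press a touch more, hold, then ease and release.

Call:
{"api": "step_arm", "payload": {"motion": "0 0 0 0.0003 0 -0.0002 1; 0 0 0 0 0 0 1; 0 0 0 0 0 0 1; 0 0 0 0 0 0 1; 0 0 0 0 0 0 1; 0 0 0 0 0 0 1; 0 0 0 0 0 0 1; 0 0 0 0 0 0 1; 0 0 0 0 0 0 1; 0 0 0 0 0 0 1"}}

```text
time: 26.57
position: [0.5528, -0.1941, 0.0612]
ee_rot: [-3.141, 0.003, 0.371]
force: [-5.5, -1.9, 6.2]
finger_gap: 0.0112
grasp_force: 60.0
```

Call:
{"api": "step_arm", "payload": {"motion": "0 0 0 -0.0003 0 -0.0002 1; 0 0 0 0 0 0 1; 0 0 0 0 0 0 0.9; 0 0 0 0 0 0 0.85; 0 0 0 0 0 0 0.8; 0 0 0 0 0 0 0.7; 0 0 0 0 0 0 0.6; 0 0 0 0 0 0 0.5; 0 0 0 0 0 0 0.4; 0 0 0 0 0 0 0.4; 0 0 0 0 0 0 0.4"}}

```text
time: 27.48
position: [0.554, -0.1935, 0.0614]
ee_rot: [3.142, -0.0, 0.371]
force: [0.5, -0.0, -0.3]
finger_gap: 0.0513
grasp_force: 0.0
```

Call:
{"api": "step_arm", "payload": {"motion": "0 0 0 0 0 -0.01 0.4; 0 0 0 0 0 -0.02 0.4; 0 0 0 0 0 -0.03 0.4; 0 0 0 0 0 -0.035 0.4; 0 0 0 0 0 -0.035 0.4; 0 0 0 0 0 -0.035 0.4; 0 0 0 -0.01 0.03 0 0.4; 0 0 0 -0.01 0.033 0 0.4; 0 0 0 -0.01 0.033 0 0.4; 0 0 0 -0.01 0.033 0 0.4; 0 0 0 -0.01 0.033 0 0.4; 0 0 0 -0.01 0.033 0 0.4; 0 0 0 -0.01 0.033 0 0.4; 0 0 0 -0.01 0.033 0 0.4; 0 0 0 0 0 0 0.4; 0 0 0 0 0 0 0.4"}}

```text
time: 28.82
position: [0.5725, -0.4687, 0.2257]
ee_rot: [-3.141, 0.001, 0.367]
force: [0.6, 0.7, -0.1]
finger_gap: 0.0515
grasp_force: 0.0
```

```bash
python3 - <<'E'
from h import *
import cv2
a=capture("scene");b=capture("top")
r=lambda i,x,y,w,h,f:cv2.resize(i[y:y+h,x:x+w],None,fx=f,fy=f,interpolation=cv2.INTER_CUBIC)
cv2.imwrite("pics/e1.png",np.hstack([r(a,130,110,260,200,1.9)[:380],r(a,140,205,100,125,3.04)])[:,:,::-1])
s=state();print(s["position"],s["time"])
E
```

```text
[ 0.57444197 -0.46474827  0.22674334] 28.9167
```

View pics/e1.png

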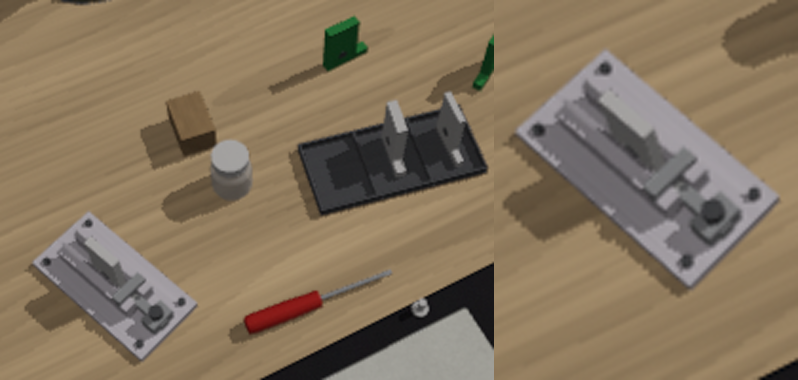

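The spacer stands upright in the slot with its foot under the keeper (right crop, 640,130). The two other spacers still stand in the tray, and the jar, carton and screwdriver have not moved.

```bash
python3 -c "from station import *;print(job_done())"
```

```text
the job is handed in; nothing more can be done
None
```

The 12 mm spacer (11.3 mm finger reading against 8.9 mm for the 9.5 mm one; the middle one looked thickest and was not pinched) is in the nest under the keeper, pressed against the stop at about 6 N and released, and the job is handed in at about 29 s.

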